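Build a kiln tier and load it

ROBOT

A 6-joint arm with a two-finger parallel gripper is mounted at the origin on the work surface. World frame = base frame: x ahead of the robot, y to its left, z up, the work surface at z = 0. Lengths are in mm, angles in rad, forces in N, time in s.
With the tool pointing down it reaches from about 350 to 875 mm from the base axis. Payload 4.2 kg.
Tool frame: the origin (TCP) lies between the finger pads; the fingertips stand 11 mm ahead of it and the grasp point (between the pads) lies 8 mm behind it; z points along the fingers, y is the direction in which the jaws open and shut (so a half turn about z gives the same grasp; the last joint's range is limited). The gripper opens to 85 mm and grips with 20 to 120 N. Pads are 22 mm wide; open, the fingers measure 114 mm over their backs; the gripper's body (76 mm by 85 mm) begins 54 mm behind the grasp point. The pads swing forward as they close: fully open they stand 13 mm farther back than shut.
Start: joints at [-1.058, 0.385, 0.008, 0, -1.194, -0.259], TCP at [156.944, -604.953, 242.312] pointing down, gripper open.
Joint ranges: [-3.14, 3.14], [-1.21, 2.06], [-1.07, 1.41], [-3.16, 2.05], [-2.99, -0.16], [-3.1, 3.1]. Speed limits (rad/s): [2.79, 2.79, 3.14, 3.14, 3.14, 3.14].

INTERFACE

Orientations are given as a unit quaternion [x, y, z, w].
In Python, from bench import * gives the robot as it stands.
- The arm moves only by the tool servo_tool, never from a script. Its argument "rows" is a list of rows, each a list of 7 numbers: the opening, from 0 (shut) to 1 (fully open), then the shift along the tool's x, y, z in cm, then the turn, a rotation vector about the tool's x, y, z in degrees. A call has 1 to 12 rows; each row shifts and turns the commanded pose from where the row before left it, along the tool's axes as they then stand; what a row does not reach is not made up. A row lasts 1/10 s, in which the tool goes at most 50 mm and 8.59 degrees, less where a joint would pass 70% of its speed; a pose out of reach is approached as far as the arm can. A call is refused whole if a number of a shift passes 5 or a number of a turn 8.59, either way. A call with a gripper value outside its range is refused whole. The fingers move at their own pace and stop on an object; the grip force is fixed at half the most. Time passes only in rows, so rows that do not move let the fingers close. It gives the time, the measured TCP pose, the force and the opening at its end, in the units of the state.
- read_state(): the state, without advancing time (a new reading comes with each control period).
- get_image(name): name is "scene" or "top" or "wrist"; returns a dict with "image" (480x640x3 uint8, red, green, blue), "mtx" (3x3 intrinsics, pixels), "extrinsics" (4x4, takes a point from camera to world coordinates). Camera axes: x right, y up, looking along -z (the intrinsics and any distortion apply to the point x, -y, -z); pixel columns grow to the right and rows downward; lengths in mm; the calibration is good to about 2 mm. A picture is of the moment at which its call begins. There is no depth.
- job_done(): hands the job in, once; it reports no verdict.
The state is a dict: "clock": time; "joints": joint angles; "joint_vel": joint speeds; "joint_efforts": joint torques, N m; "position": TCP position; "ee_rot": TCP orientation; "contact_force": force on the tool from outside, world axes, zero at the start; "wrist_torque": the same for the moment, N m; "gripper_width": finger opening in mm.
Only numpy, scipy, OpenCV 4.12 (cv2) and the standard library are available. Lean on these libraries where they do the work, as an engineer would, in place of code of your own. Each camera call takes 0.05 s, during which the arm holds its last target. There are 200 camera calls.

TASK

Build one tier of kiln furniture and load it with the two unfired clay pots. Stand the short round prop upright, centred on the round stain of the kiln slab, and the square prop on the square stain; then lay the loose narrow kiln shelf level across both props, centred over the slab and in line with it; then set the tumbler upright on the shelf directly above the round stain and the shallow dish upright above the square stain, lowering each until it rests and never letting it drop, because raw clay is brittle. Leave the taller round prop where it stands.

Things in the scene. Friction and masses are not known exactly. Their poses are not given: they have to be found in the camera images.
- slab: Kiln slab fixed to the table, off-white fireclay, 230 (its x) x 90 (its y) x 15 mm high, no wall. Origin at the centre of its underside, z up. It bears two flat brown stains, one near each end of its long x axis, each 75 mm from the centre on the slab's centre line. Its place and yaw (up to 0.25 rad) vary.
- round_mark: Round brown stain, 48 mm across, flat (under 1 mm, seen only) on top of the slab, at one of its ends (either). Origin at its centre on the slab's top face, 15 mm above the table.
- square_mark: Square brown stain, 44 x 44 mm, flat (under 1 mm, seen only) on top of the slab, at the other end. Origin at its centre on the slab's top face. Its sides run along the slab's sides.
- round_prop: Short round kiln prop, loose: solid upright off-white fireclay cylinder, 40 mm diameter, 55 mm high, 0.1 to 0.2 kg. Origin at the centre of its underside, z up. Grip it across its diameter from above.
- square_prop: Square kiln prop, loose: solid upright off-white fireclay block, 36 x 36 mm, 55 mm high, 0.1 to 0.2 kg. Origin at the centre of its underside, z up, x and y square to its faces; any yaw.
- tall_prop: Taller round kiln prop, loose, not to be used: solid upright off-white fireclay cylinder, 40 mm diameter, 85 mm high. Origin at the centre of its underside.
- shelf: Loose narrow kiln shelf lying flat on the table: off-white fireclay strip, 210 (its x) x 58 (its y) x 12 mm thick, 0.2 to 0.4 kg, unstained and thinner and narrower than the slab. Origin at the centre of its underside, z up. Grip it across its 58 mm width at its middle, from above; yaw within 0.25 rad.
- tumbler: Unfired clay tumbler, loose, grey-brown: straight open cylinder, 50 mm outside diameter, 70 mm high, wall 5 mm, base 6 mm, about 0.12 kg. Origin at the centre of its underside, mouth along +z. Grip it across its outside.
- dish: Unfired shallow clay dish, loose, grey-brown: straight open cylinder, 58 mm outside diameter, 34 mm high, wall 5 mm, base 6 mm, about 0.09 kg. Origin at the centre of its underside, mouth along +z. Grip it across its outside.
Mind the look-alikes: they are no part of the job. Leave any pink or red look-alike of the round_prop alone.

How it is judged:
By the outcome, as a careful person would: the job done as asked, in the order asked, and still so for the second after the job is handed in, with the robot touching nothing.
It also fails if it takes over 141 s, if anything falls off the work surface, if the arm or the gripper's body presses on something with over 40 N, if the wrist force passes 120 N, or if a joint passes its speed limit or range.

## Working session

There is one attempt and no reset: what is moved stays moved. The work goes in short steps, Python scripts to look and compute and a tool call to move; the robot and the scene stay as the last step left them, time stands still between calls to the robot, and variables do not carry over. Pictures are saved under pics/ and viewed, about 12 in all and at most 16, crops included, and the job is handed in when it is done.

Besides the shell and the picture viewer there is one more tool, called by a JSON object that holds its "name" and its "arguments". servo_tool: Moves the arm, as the interface text tells. Its arguments: {"type":"object","properties":{"rows":{"type":"array","items":{"type":"array","items":{"type":"number"}}}},"required":["rows"]}

```bash
mkdir -p pics; ls
python3 - <<'E'
from bench import *
import cv2,numpy as np
print(read_state())
for n in("top","scene"):
    d=get_image(n);cv2.imwrite(f"pics/{n}0.png",d["image"][:,:,::-1]);print(n,d["mtx"],d["extrinsics"],[k for k in d])
E
```

```text
pics
{'clock': 0.0, 'joints': array([-1.05840109e+00,  3.85548772e-01,  6.62232349e-03, -5.46246083e-04,
       -1.19402683e+00, -2.58588244e-01]), 'joint_vel': array([-0.00014772,  0.00139785,  0.00039814,  0.00155464, -0.00134661,
       -0.00120847]), 'joint_efforts': array([ 1.18584667e-03, -3.92287517e+01,  1.88409913e+01,  4.18645084e+00,
       -4.64533368e-03, -9.16405085e-07]), 'position': array([ 156.80790246, -604.41407682,  241.21789582]), 'ee_rot': array([-1.26463124e-01,  9.91970690e-01,  1.09478633e-03, -1.70296186e-04]), 'contact_force': array([-0.00314057,  0.02753469, -0.48953569]), 'wrist_torque': array([0.02935932, 0.0132688 , 0.01355346]), 'gripper_width': 85.40345467092806}
top [[563.04593856   0.         326.1178782 ]
 [  0.         563.04593856 236.30343546]
 [  0.           0.           1.        ]] [[ 2.25594849e-02  9.97185963e-01 -7.14928272e-02  4.48712465e+02]
 [-9.99745293e-01  2.24554415e-02 -2.25879599e-03  3.57111431e+01]
 [-6.47036652e-04  7.15255747e-02  9.97438556e-01  1.23138875e+03]
 [ 0.00000000e+00  0.00000000e+00  0.00000000e+00  1.00000000e+00]] ['image', 'mtx', 'extrinsics']
scene [[614.34110574   0.         320.26504499]
 [  0.         614.34110574 242.24318767]
 [  0.           0.           1.        ]] [[-4.28676017e-01 -7.80074569e-01  4.55763688e-01  1.15985307e+03]
 [ 9.03315790e-01 -3.61114780e-01  2.31552801e-01  3.39784406e+02]
 [-1.60454478e-02  5.10959668e-01  8.59454921e-01  1.21733135e+03]
 [ 0.00000000e+00  0.00000000e+00  0.00000000e+00  1.00000000e+00]] ['image', 'mtx', 'extrinsics']
```

View pics/top0.png

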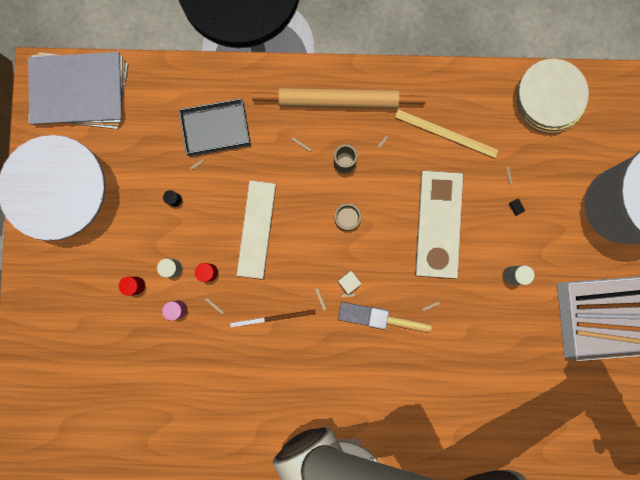

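View pics/scene0.png

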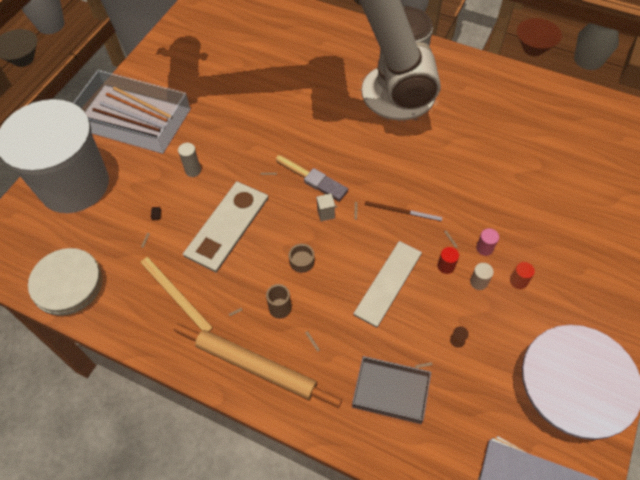

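Top view candidates for the round prop:
- Off-white cylinder at (169,268), probably the short one.
- Off-white cylinder at (524,275), which looks like the tall one.
- Red cylinders at (130,286) and (205,272).
- Pink cylinder at (173,311).

The shelf is the plain strip at (256,230) and the slab is the stained one at (440,225). The square prop is at (349,283), the tumbler at (345,158) and the dish at (347,217).

```bash
cat > h.py <<'E'
import cv2,numpy as np
from bench import *
def ray(d,uv,z):
    uv=np.asarray(uv,float).reshape(-1,2);K=d["mtx"];E=d["extrinsics"]
    r=np.c_[(uv[:,0]-K[0,2])/K[0,0],-(uv[:,1]-K[1,2])/K[1,1],-np.ones(len(uv))]@E[:3,:3].T
    return E[:3,3]+r*((z-E[2,3])/r[:,2])[:,None]
def proj(d,p):
    E=d["extrinsics"];K=d["mtx"];c=(np.atleast_2d(p)-E[:3,3])@E[:3,:3]
    return np.c_[K[0,0]*c[:,0]/-c[:,2]+K[0,2],K[1,1]*-c[:,1]/-c[:,2]+K[1,2]]
def blob(m,near):
    c=cv2.findContours(m.astype(np.uint8),cv2.RETR_EXTERNAL,cv2.CHAIN_APPROX_NONE)[0]
    c=[k for k in c if cv2.contourArea(k)>30]
    return min(c,key=lambda k:abs(cv2.pointPolygonTest(k,near,True)) if cv2.pointPolygonTest(k,near,True)<0 else 0)
def rect(P):
    (c,s,a)=cv2.minAreaRect(P[:,:2].astype(np.float32))
    if s[0]<s[1]: s=(s[1],s[0]);a+=90
    return np.round(c,1),np.round(s,1),round((a+90)%180-90,1)
E
python3 - <<'E'
from h import *
T=get_image("top");S=get_image("scene")
seeds={"shelf":((256,230),(388,284),12),"slab":((440,222),(226,226),15),"rprop":((169,268),(484,271),55),"tall":((525,275),(188,151),85),"sq":((349,283),(325,201),55)}
for cam,d,i in(("top",T,0),("scene",S,1)):
    hsv=cv2.cvtColor(d["image"],cv2.COLOR_RGB2HSV)
    for n,s in seeds.items():
        z=s[2]
        u,v=s[i];print(cam,n,hsv[v,u],end=' ')
        ref=hsv[v,u].astype(int)
        m=(hsv[...,1]<75)&(hsv[...,2]>(ref[2]-40))
        m=cv2.morphologyEx(m.astype(np.uint8),cv2.MORPH_OPEN,np.ones((3,3)))
        c=blob(m,s[i])[:,0]; P=ray(d,c,z); print(rect(P), 'circ',np.round(cv2.minEnclosingCircle(P[:,:2].astype(np.float32))[0],1))
    for n,seed,zz in(("rmark",((437,258),(243,200)),15),("smark",((441,190),(208,248)),15),("tumb",((345,158),(279,300)),70),("dish",((347,217),(301,259)),34)):
        u,v=seed[i];print(cam,n,hsv[v,u],ray(d,(u,v),zz)[0].round(1))
a=cv2.resize(T["image"][135:315,140:260],None,fx=4,fy=4);b=cv2.resize(T["image"][120:300,310:540],None,fx=3,fy=3)
cv2.imwrite("pics/c1.png",np.hstack([a[:540,:],b[:, :]])[:, :, ::-1][:540] if 0 else cv2.hconcat([cv2.resize(T["image"][245:325,120:220],(400,320)),cv2.resize(T["image"][130:300,320:540][90:170,:100],(400,320))])[:,:,::-1])
cv2.imwrite("pics/c2.png",cv2.hconcat([cv2.resize(T["image"][140:235,325:370],(270,570)),cv2.resize(S["image"][230:330,250:330],(456,570))])[:,:,::-1])
E
```

```text
top shelf [ 29  28 219] (array([548.7, 191.9]), array([208.6,  57.2]), -5.9) circ [549.1 194.2]
top slab [ 25  33 214] (array([ 568.9, -207. ]), array([228.6,  88.5]), -2.7) circ [ 568.9 -206. ]
top rprop [ 29  33 218] (array([460.3, 371. ]), array([37.7, 35.4]), -88.7) circ [460.1 371.1]
top tall [ 36  29 220] (array([ 461.3, -366.3]), array([36.7, 34.5]), -0.1) circ [ 461.7 -366.5]
top sq [ 28  33 218] (array([439. , -12.5]), array([34.6, 34.1]), -51.8) circ [438.7 -13.2]
top rmark [ 14 115 138] [ 494.3 -202.    15. ]
top smark [ 15 124 136] [ 642.6 -209.5   15. ]
top tumb [ 19  64 186] [696.8   2.6  70. ]
top dish [ 18  63 193] [576.9  -5.3  34. ]
scene shelf [ 20  50 211] (array([549. , 193.8]), array([208.3,  56.7]), -5.9) circ [549.4 194.1]
scene slab [ 20  44 203] (array([ 568.5, -204.5]), array([227.8,  87.9]), -2.7) circ [ 569.  -206.1]
scene rprop [ 19  52 207] (array([461.9, 372.4]), array([34.9, 33.8]), -65.1) circ [461.2 372.8]
scene tall [ 21  43 208] (array([ 460.8, -364. ]), array([36. , 35.2]), 66.7) circ [ 460.5 -363.7]
scene sq [ 21  50 202] (array([439.2,  -9.9]), array([34., 34.]), 40.8) circ [439.4 -10.8]
scene rmark [ 12 153 113] [ 493.9 -201.2   15. ]
scene smark [ 12 157 109] [ 643.2 -209.2   15. ]
scene tumb [ 15 100 156] [712.2  12.9  70. ]
scene dish [ 14  95 150] [589.1   0.8  34. ]
```

View pics/c1.png

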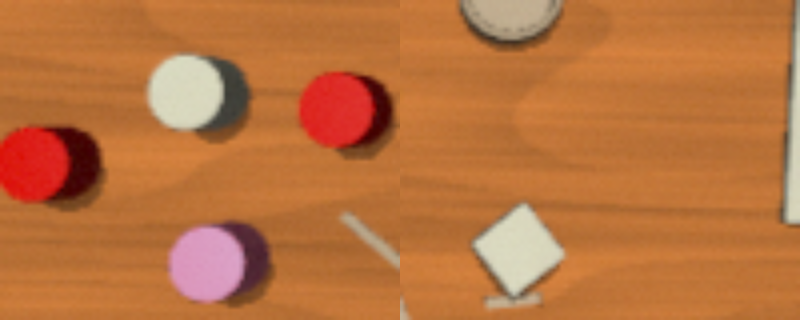

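View pics/c2.png

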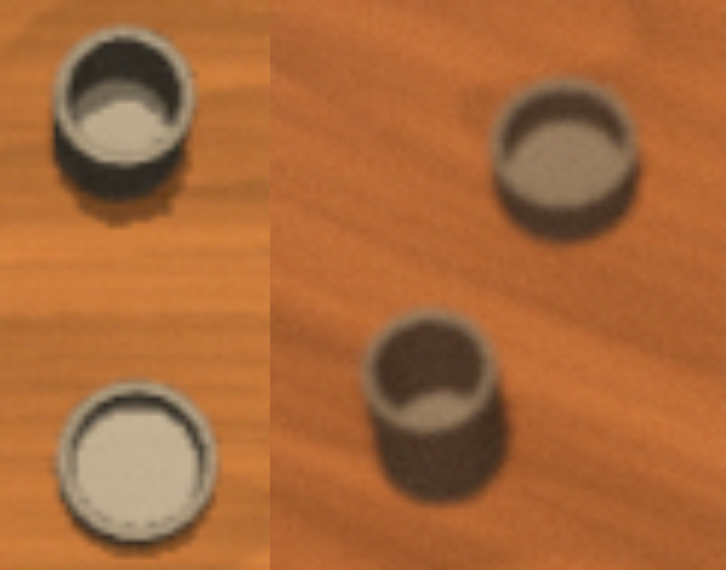

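The crops confirm the choice. The short white prop is at (169,268), and both views agree on its position at 55 mm height. Both also agree on the tall prop at 85 mm, at (524,275). The pots stand mouth up. The round stain is at about (494,-202) and the square stain at about (643.5,-209.5).

First move: turn to the slab's yaw and travel to above the round prop.

{"name": "servo_tool", "arguments": {"rows": [[0.65, 0, 0, 0, 0, 0, 8.59], [0.65, 0, 0, 0, 0, 0, 8.59], [0.65, -3.0, 4.2, 0, 0, 0, 0], [0.65, -3.0, 4.2, 0, 0, 0, 0], [0.65, -3.0, 4.2, 0, 0, 0, 0], [0.65, -3.0, 4.2, 0, 0, 0, 0], [0.65, -3.0, 4.2, 0, 0, 0, 0], [0.65, -3.0, 4.2, 0, 0, 0, 0], [0.65, -3.0, 4.2, 0, 0, 0, 0], [0.65, -3.0, 4.2, 0, 0, 0, 0], [0.65, -3.0, 4.2, 0, 0, 0, 0], [0.65, -3.0, 4.2, 0, 0, 0, 0]]}}

```text
clock: 1.4
position: [466.8, -210.0, 242.5]
ee_rot: [0.023, 1.0, -0.0, 0.0]
contact_force: [0.5, -1.0, 0.7]
gripper_width: 55.3
```

{"name": "servo_tool", "arguments": {"rows": [[0.65, 0.3, 4.2, 0, 0, 0, 0], [0.65, 0.3, 4.2, 0, 0, 0, 0], [0.65, 0.3, 4.2, 0, 0, 0, 0], [0.65, 0.3, 4.2, 0, 0, 0, 0], [0.65, 0.3, 4.2, 0, 0, 0, 0], [0.65, 0.3, 4.2, 0, 0, 0, 0], [0.65, 0.3, 4.2, 0, 0, 0, 0], [0.65, 0.3, 4.2, 0, 0, 0, 0], [0.65, 0.3, 4.2, 0, 0, 0, 0], [0.65, 0.3, 4.2, 0, 0, 0, 0], [0.65, 0.3, 4.2, 0, 0, 0, 0], [0.65, 0.3, 4.2, 0, 0, 0, 0]]}}

```text
clock: 2.6
position: [452.7, 294.9, 242.3]
ee_rot: [0.023, 1.0, -0.0, -0.0]
contact_force: [0.5, -0.0, -0.0]
gripper_width: 55.5
```

```bash
cat >> h.py <<'E'
def go(*targets):
    """targets: (x,y,z,phi) TCP; prints total tool-axis shift (cm) and turn from current measured pose"""
    from scipy.spatial.transform import Rotation as R
    s=read_state();p=s["position"];M=R.from_quat(s["ee_rot"]).as_matrix()
    ph=np.degrees(np.arctan2(M[1,1],M[0,1]))
    print("t",round(s["clock"],1),"pos",p.round(1),"phi",round(ph,2),"tilt",np.degrees(np.arccos(-M[2,2])).round(2),"w",round(s["gripper_width"],1),"F",s["contact_force"].round(1),"j",s["joints"].round(2))
    for x,y,z,f in targets:
        f=np.radians(f);Y=np.array([np.cos(f),np.sin(f),0]);X=np.array([-Y[1],Y[0],0])*1.0
        d=np.array([x,y,z])-p
        print(" turn rz",round(ph-np.degrees(f),2)," shift cm (after turn)",np.round([d@np.cross(Y,[0,0,-1]),d@Y,-d[2]],0+2)/10)
        p=np.array([x,y,z]);ph=np.degrees(f)
E
python3 - <<'E'
from h import *
go((460.8,371.7,100,87.3),(460.8,371.7,27,87.3))
E
```

```text
t 2.6 pos [452.7 294.9 242.3] phi 87.38 tilt 0.0 w 55.5 F [ 0.5 -0.  -0. ] j [ 0.88  0.24 -0.2  -0.   -1.13 -2.49]
 turn rz 0.08  shift cm (after turn) [-0.445  7.71  14.232]
 turn rz 0.0  shift cm (after turn) [0.  0.  7.3]
```

{"name": "servo_tool", "arguments": {"rows": [[0.65, -0.22, 3.86, 0, 0, 0, 0], [0.65, -0.22, 3.86, 0, 0, 0, 0], [0.65, 0, 0, 3.6, 0, 0, 0], [0.65, 0, 0, 3.6, 0, 0, 0], [0.65, 0, 0, 3.6, 0, 0, 0], [0.65, 0, 0, 3.4, 0, 0, 0], [0.65, 0, 0, 0, 0, 0, 0]]}}

```text
clock: 3.3
position: [458.7, 367.3, 95.2]
ee_rot: [0.024, 1.0, -0.004, -0.004]
contact_force: [0.3, -0.0, -0.8]
gripper_width: 55.5
```

Run:
```python
from h import *
go((460.8,371.7,27,87.3))
d=get_image("wrist");cv2.imwrite("pics/w1.png",d["image"][:,:,::-1])
print(proj(d,[[460.8,371.7,55],[460.8,371.7,0]]))
```

```text
t 3.3 pos [458.7 367.3  95.2] phi 87.3 tilt 0.66 w 55.5 F [ 0.3 -0.  -0.8] j [ 0.95  0.47 -0.26 -0.   -0.85 -2.57]
 turn rz 0.0  shift cm (after turn) [-0.192  0.447  6.824]
[[332.58936534 283.73796644]
 [330.74457323 248.32937348]]
```

View pics/w1.png

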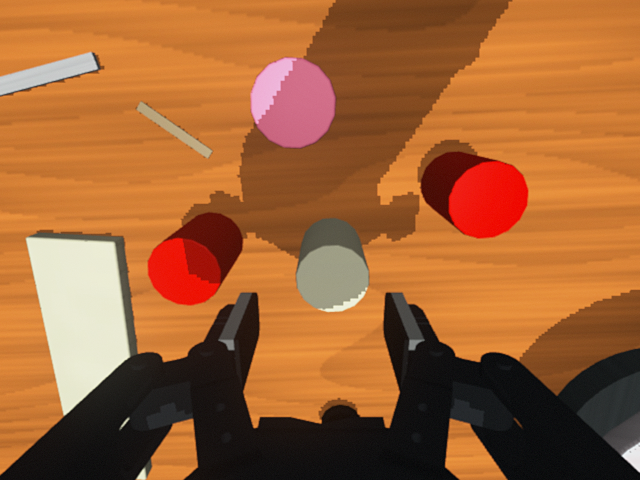

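The wrist view shows the white prop's top at about (333,279), next to the predicted (333,284). The jaws are centred near column 322 with both reds clear, so I'm descending.

{"name": "servo_tool", "arguments": {"rows": [[0.65, -0.19, 0.45, 0, 0, 0, 0], [0.65, 0, 0, 2.3, 0, 0, 0], [0.65, 0, 0, 2.3, 0, 0, 0], [0.65, 0, 0, 2.2, 0, 0, 0], [0.65, 0, 0, 0, 0, 0, 0], [0.3, 0, 0, 0, 0, 0, 0], [0.3, 0, 0, 0, 0, 0, 0], [0.3, 0, 0, 0, 0, 0, 0], [0.3, 0, 0, 0, 0, 0, 0], [0.3, 0, 0, 0, 0, 0, 0]]}}

```text
clock: 4.35
position: [464.5, 376.0, 34.8]
ee_rot: [0.023, 1.0, 0.002, 0.002]
contact_force: [-0.3, 0.5, 6.4]
gripper_width: 38.6
```

Run:
```python
from h import *
go((460.8,371.7,27,87.3))
```

```text
t 4.3 pos [464.5 376.   34.8] phi 87.41 tilt 0.28 w 38.6 F [-0.3  0.5  6.4] j [ 0.95  0.56 -0.3   0.   -0.71 -2.57]
 turn rz 0.11  shift cm (after turn) [ 0.35  -0.449  0.777]
```

{"name": "servo_tool", "arguments": {"rows": [[0.3, 0, 0, -2, 0, 0, 0], [0.3, 0, 0, -4, 0, 0, 0], [0.3, 0, 0, -4, 0, 0, 0], [0.3, 0, 0, -3, 0, 0, 0], [0.3, 0, -4.2, 0, 0, 0, 0], [0.3, 0, -4.2, 0, 0, 0, 0], [0.3, 0, -4.2, 0, 0, 0, 0], [0.3, 0, -4.2, 0, 0, 0, 0], [0.3, 0, -4.2, 0, 0, 0, 0], [0.3, 0, -4.2, 0, 0, 0, 0], [0.3, 0, -4.2, 0, 0, 0, 0], [0.3, 0, -4.2, 0, 0, 0, 0]]}}

```text
clock: 5.55
position: [447.1, 37.3, 162.7]
ee_rot: [0.023, 1.0, 0.0, 0.0]
contact_force: [1.9, -0.1, -0.8]
gripper_width: 38.4
```

{"name": "servo_tool", "arguments": {"rows": [[0.3, -0.8, -4.2, 0, 0, 0, 0], [0.3, -0.8, -4.2, 0, 0, 0, 0], [0.3, -0.8, -4.2, 0, 0, 0, 0], [0.3, -0.8, -4.2, 0, 0, 0, 0], [0.3, -0.8, -4.2, 0, 0, 0, 0], [0.3, -0.8, -3, 0, 0, 0, 0], [0.3, 0, 0, 0, 0, 0, 0], [0.3, 0, 0, 0, 0, 0, 0], [0.3, 0, 0, 0, 0, 0, 0]]}}

```text
clock: 6.45
position: [484.3, -202.4, 162.3]
ee_rot: [0.023, 1.0, 0.0, -0.0]
contact_force: [-0.2, 0.4, -0.6]
gripper_width: 38.8
```

Run:
```python
from h import *
go((497.6,-202.3,52,87.3))
d=get_image("wrist");cv2.imwrite("pics/w2.png",d["image"][:,:,::-1])
```

```text
t 6.5 pos [ 484.3 -202.4  162.3] phi 87.38 tilt 0.03 w 38.8 F [-0.2  0.4 -0.6] j [-0.09  0.29 -0.35 -0.   -0.93 -1.53]
 turn rz 0.08  shift cm (after turn) [-1.333  0.074 11.03 ]
```

View pics/w2.png

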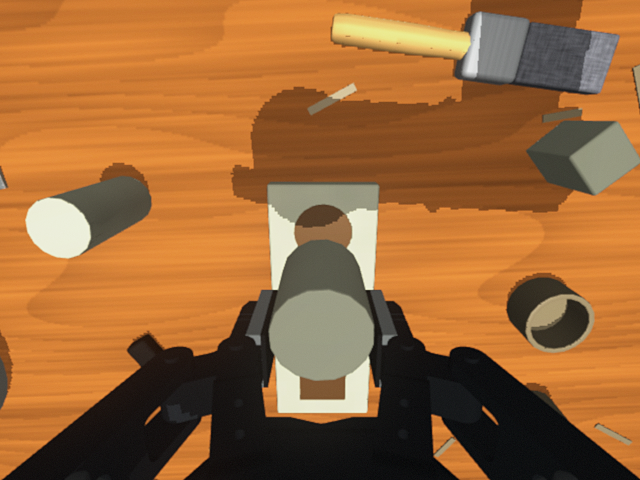

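The prop is held upright. Its top ellipse is centred near (322,335), and the round stain shows beyond it at about (323,230).

Run:
```python
from h import *
d=get_image("wrist")
P=ray(d,[(270,325),(373,325),(322,289),(322,380)],182.5);print(P.round(1),P[:2].mean(0),P[2:].mean(0))
print(proj(d,[[494,-202.3,15],[643.6,-209.4,15]]).round(), proj(d,ray(d,(322,380),182.5)))
hsv=cv2.cvtColor(d["image"],cv2.COLOR_RGB2HSV);print([ray(d,p,15).round(1) for p in((268,184),(379,185),(365,413),(278,413))])
```

```text
[[ 472.6 -221.5  182.5]
 [ 474.2 -184.3  182.5]
 [ 459.  -202.1  182.5]
 [ 497.6 -203.8  182.5]] [ 473.39578353 -202.91604351  182.5       ] [ 478.29856231 -202.95274673  182.5       ]
[[323. 234.]
 [322. 382.]] [[322. 380.]]
[array([[ 450.4, -243.9,   15. ]]), array([[ 455.1, -156.1,   15. ]]), array([[ 683.3, -168.4,   15. ]]), array([[ 679.3, -255. ,   15. ]])]
```

{"name": "servo_tool", "arguments": {"rows": [[0.3, -1.38, 0.1, 0, 0, 0, 0], [0.3, 0, 0, 3, 0, 0, 0], [0.3, 0, 0, 3, 0, 0, 0], [0.3, 0, 0, 3, 0, 0, 0], [0.3, 0, 0, 1.5, 0, 0, 0], [0.3, 0, 0, 0, 0, 0, 0], [0.3, 0, 0, 0, 0, 0, 0], [0.3, 0, 0, 0, 0, 0, 0]]}}

```text
clock: 7.35
position: [500.0, -202.6, 58.6]
ee_rot: [0.023, 1.0, -0.0, 0.001]
contact_force: [0.1, -0.1, -1.8]
gripper_width: 38.5
```

Run:
```python
from h import *
go((498.1,-202,50,87.3))
```

```text
t 7.3 pos [ 500.  -202.6   58.6] phi 87.42 tilt 0.17 w 38.5 F [ 0.1 -0.1 -1.8] j [-0.08  0.45 -0.43  0.   -0.69 -1.53]
 turn rz 0.12  shift cm (after turn) [0.196 0.047 0.862]
```

{"name": "servo_tool", "arguments": {"rows": [[0.3, 0.19, 0.05, 0, 0, 0, 0], [0.3, 0, 0, 0.3, 0, 0, 0], [0.3, 0, 0, 0.2, 0, 0, 0], [0.3, 0, 0, 0.2, 0, 0, 0], [0.3, 0, 0, 0.1, 0, 0, 0], [0.3, 0, 0, 0, 0, 0, 0], [0.3, 0, 0, 0, 0, 0, 0]]}}

```text
clock: 8.05
position: [496.6, -202.1, 49.8]
ee_rot: [0.023, 1.0, -0.0, -0.0]
contact_force: [-2.5, 1.3, 5.0]
gripper_width: 38.5
```

Run:
```python
from h import *
go((498.1,-202,50,87.3))
```

```text
t 8.1 pos [ 496.6 -202.1   49.8] phi 87.37 tilt 0.01 w 38.5 F [-2.5  1.3  5. ] j [-0.08  0.46 -0.44  0.   -0.67 -1.53]
 turn rz 0.07  shift cm (after turn) [-0.148  0.02  -0.023]
```

{"name": "servo_tool", "arguments": {"rows": [[0.3, 0, 0, -0.2, 0, 0, 0], [0.3, -0.13, 0, 0, 0, 0, 0], [0.3, 0, 0, 0, 0, 0, 0], [0.3, 0, 0, 0.15, 0, 0, 0], [0.3, 0, 0, 0, 0, 0, 0], [0.3, 0, 0, 0, 0, 0, 0], [0.65, 0, 0, 0, 0, 0, 0], [0.65, 0, 0, 0, 0, 0, 0], [0.65, 0, 0, 0, 0, 0, 0], [0.65, 0, 0, -1, 0, 0, 0], [0.65, 0, 0, -3, 0, 0, 0], [0.65, 0, 0, -3, 0, 0, 0]]}}

```text
clock: 9.25
position: [497.7, -202.2, 120.8]
ee_rot: [0.023, 1.0, -0.0, -0.001]
contact_force: [1.2, -0.2, 0.2]
gripper_width: 56.0
```

{"name": "servo_tool", "arguments": {"rows": [[0.65, 0, 0, -3, 0, 0, -8], [0.65, 0, 0, 0, 0, 0, -8], [0.65, 0, 0, 0, 0, 0, -8], [0.65, 0, 0, 0, 0, 0, -8], [0.65, 0, 0, 0, 0, 0, -8], [0.65, 0, 0, 0, 0, 0, -2], [0.65, 0, 0, 0, 0, 0, 0], [0.65, 0, 0, 0, 0, 0, 0]]}}

```text
clock: 10.05
position: [498.0, -202.2, 150.4]
ee_rot: [-0.336, 0.942, -0.0, 0.0]
contact_force: [-0.6, 0.9, -0.6]
gripper_width: 55.5
```

Run:
```python
from h import *
go((439.1,-11.5,100,129.4),(439.1,-11.5,34,129.4))
d=get_image("top");cv2.imwrite("pics/t2.png",cv2.resize(d["image"][120:320,300:500],(600,600))[:,:,::-1])
hsv=cv2.cvtColor(d["image"],cv2.COLOR_RGB2HSV)
print(proj(d,[[494,-202.3,70],[439,-11.5,55]]))
```

```text
t 10.1 pos [ 498.  -202.2  150.4] phi 129.31 tilt 0.04 w 55.5 F [-0.6  0.9 -0.6] j [-0.08  0.32 -0.34  0.   -0.91 -0.8 ]
 turn rz -0.09  shift cm (after turn) [-7.549 18.476  5.035]
 turn rz 0.0  shift cm (after turn) [0.  0.  6.6]
[[442.3643631  257.27789129]
 [349.04220072 281.86628209]]
```

View pics/t2.png

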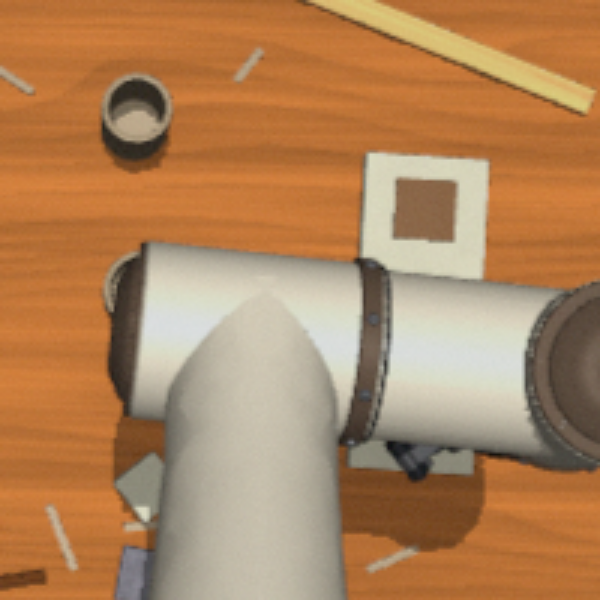

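The top view hides the placed prop behind the arm. The square stain is visible at crop (425,210). Next is the square prop.

{"name": "servo_tool", "arguments": {"rows": [[0.65, -1.51, 3.7, 0, 0, 0, 0], [0.65, -1.51, 3.7, 0, 0, 0, 0], [0.65, -1.51, 3.7, 0, 0, 0, 0], [0.65, -1.51, 3.7, 0, 0, 0, 0], [0.65, -1.51, 3.7, 0, 0, 0, 0], [0.65, 0, 0, 2.5, 0, 0, 0], [0.65, 0, 0, 2.5, 0, 0, 0], [0.65, 0, 0, 0, 0, 0, 0], [0.65, 0, 0, 0, 0, 0, 0], [0.65, 0, 0, 0, 0, 0, 0]]}}

```text
clock: 11.1
position: [440.0, -11.3, 100.9]
ee_rot: [-0.337, 0.942, -0.0, 0.001]
contact_force: [-0.7, 1.0, -0.1]
gripper_width: 55.7
```

Run:
```python
from h import *
go((439.1,-11.5,34,129.4))
d=get_image("wrist");cv2.imwrite("pics/w3.png",d["image"][:,:,::-1])
print(proj(d,[[439.1,-11.5,55]]))
```

```text
t 11.1 pos [440.  -11.3 100.9] phi 129.34 tilt 0.12 w 55.7 F [-0.7  1.  -0.1] j [ 0.35  0.24 -0.62  0.   -0.7  -1.23]
 turn rz -0.06  shift cm (after turn) [0.084 0.039 6.693]
[[322.50035991 274.82936373]]
```

View pics/w3.png

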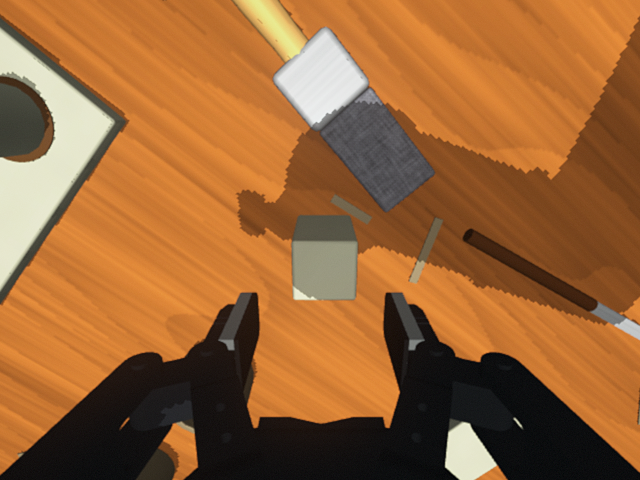

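The square prop at (325,271) lines up with the jaws, and the round prop is standing on the slab at the left edge. Descending and gripping.

{"name": "servo_tool", "arguments": {"rows": [[0.65, 0.08, 0.08, 2.3, 0, 0, 0], [0.65, 0, 0, 2.2, 0, 0, 0], [0.65, 0, 0, 2.2, 0, 0, 0], [0.65, 0, 0, 0, 0, 0, 0], [0.65, 0, 0, 0, 0, 0, 0], [0.2, 0, 0, 0, 0, 0, 0], [0.2, 0, 0, 0, 0, 0, 0], [0.2, 0, 0, 0, 0, 0, 0], [0.2, 0, 0, 0, 0, 0, 0], [0.2, 0, 0, 0, 0, 0, 0]]}}

```text
clock: 12.15
position: [439.1, -10.8, 34.3]
ee_rot: [-0.337, 0.941, -0.0, 0.002]
contact_force: [-0.6, 0.2, 6.8]
gripper_width: 35.0
```

Run:
```python
from h import *
go((439.1,-11.5,34,129.4),(439.1,-11.5,164,87.3),(643.6,-209.4,164,87.3))
```

```text
t 12.2 pos [439.1 -10.8  34.3] phi 129.4 tilt 0.19 w 35.0 F [-0.6  0.2  6.8] j [ 0.35  0.36 -0.69  0.   -0.51 -1.23]
 turn rz -0.0  shift cm (after turn) [ 0.049 -0.053  0.029]
 turn rz 42.1  shift cm (after turn) [  0.   0. -13.]
 turn rz 0.0  shift cm (after turn) [-21.36  -18.805  -0.   ]
```

{"name": "servo_tool", "arguments": {"rows": [[0.2, 0, 0, -2, 0, 0, 0], [0.2, 0, 0, -4, 0, 0, 0], [0.2, 0, 0, -4, 0, 0, 0], [0.2, 0, 0, -3, 0, 0, 0], [0.2, 0, 0, 0, 0, 0, 8.42], [0.2, 0, 0, 0, 0, 0, 8.42], [0.2, 0, 0, 0, 0, 0, 8.42], [0.2, 0, 0, 0, 0, 0, 8.42], [0.2, 0, 0, 0, 0, 0, 8.42], [0.2, -3.05, -2.69, 0, 0, 0, 0], [0.2, -3.05, -2.69, 0, 0, 0, 0], [0.2, -3.05, -2.69, 0, 0, 0, 0]]}}

```text
clock: 13.35
position: [526.0, -96.9, 163.2]
ee_rot: [0.024, 1.0, 0.0, 0.0]
contact_force: [1.3, 1.1, -1.4]
gripper_width: 35.0
```

{"name": "servo_tool", "arguments": {"rows": [[0.2, -3.05, -2.69, 0, 0, 0, 0], [0.2, -3.05, -2.69, 0, 0, 0, 0], [0.2, -3.05, -2.69, 0, 0, 0, 0], [0.2, -3.05, -2.69, 0, 0, 0, 0], [0.2, 0, 0, 3, 0, 0, 0], [0.2, 0, 0, 3, 0, 0, 0], [0.2, 0, 0, 2, 0, 0, 0], [0.2, 0, 0, 0, 0, 0, 0], [0.2, 0, 0, 0, 0, 0, 0], [0.2, 0, 0, 0, 0, 0, 0]]}}

```text
clock: 14.35
position: [643.3, -209.5, 84.8]
ee_rot: [0.024, 1.0, -0.0, 0.002]
contact_force: [0.3, -0.1, -1.5]
gripper_width: 35.6
```

Run:
```python
from h import *
go((643.6,-209.4,50,87.3))
d=get_image("wrist");cv2.imwrite("pics/w4.png",d["image"][:,:,::-1])
p=read_state()["position"]
print(proj(d,[[643.6,-209.4,15],[494,-202.3,70],p+[0,0,20.7]]))
```

```text
t 14.3 pos [ 643.3 -209.5   84.8] phi 87.29 tilt 0.19 w 35.6 F [ 0.3 -0.1 -1.5] j [-0.08  0.6  -0.05  0.   -0.92 -1.54]
 turn rz -0.01  shift cm (after turn) [-0.034  0.014  3.48 ]
[[323.45667514 258.99986057]
 [325.82468948 -97.67848254]
 [324.84599994 352.04809965]]
```

View pics/w4.png

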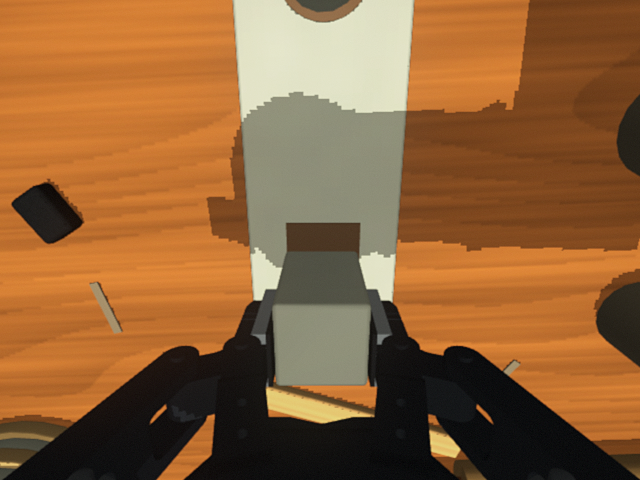

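The square prop is held square to the slab, with its top at about (321,345). The stain shows at (323,223+), where it was predicted. Lowering.

{"name": "servo_tool", "arguments": {"rows": [[0.2, -0.1, 0.05, 1.5, 0, 0, 0], [0.2, 0, 0, 1.5, 0, 0, 0], [0.2, 0, 0, 0, 0, 0, 0], [0.2, 0, 0, 0.2, 0, 0, 0], [0.2, 0, 0, 0.15, 0, 0, 0], [0.2, 0, 0, 0.15, 0, 0, 0], [0.2, 0, 0, 0.1, 0, 0, 0], [0.2, 0, 0, 0, 0, 0, 0], [0.2, 0, 0, 0, 0, 0, 0]]}}

```text
clock: 15.3
position: [643.0, -208.9, 49.4]
ee_rot: [0.024, 1.0, -0.0, 0.0]
contact_force: [-4.7, 1.9, 9.8]
gripper_width: 35.1
```

Run:
```python
from h import *
go((644.4,-209.2,49.3,87.3))
```

```text
t 15.3 pos [ 643.  -208.9   49.4] phi 87.3 tilt 0.03 w 35.1 F [-4.7  1.9  9.8] j [-0.08  0.64 -0.07  0.   -0.85 -1.54]
 turn rz 0.0  shift cm (after turn) [-0.144 -0.02   0.012]
```

{"name": "servo_tool", "arguments": {"rows": [[0.2, 0, 0, -0.08, 0, 0, 0], [0.2, 0, 0, 0, 0, 0, 0], [0.65, 0, 0, 0, 0, 0, 0], [0.65, 0, 0, 0, 0, 0, 0], [0.65, 0, 0, 0, 0, 0, 0], [0.65, 0, 0, -1, 0, 0, 0], [0.65, 0, 0, -4, 0, 0, 0], [0.65, 0, 0, -4, 0, 0, 0], [0.85, 0, 0, -2, 0, 0, 3.2], [0.85, 1.35, 3.9, 0, 0, 0, 0], [0.85, 1.35, 3.9, 0, 0, 0, 0], [0.85, 1.35, 3.9, 0, 0, 0, 0]]}}

```text
clock: 16.5
position: [614.8, -87.5, 158.5]
ee_rot: [0.052, 0.999, 0.0, 0.001]
contact_force: [0.7, -0.2, 0.8]
gripper_width: 72.7
```

{"name": "servo_tool", "arguments": {"rows": [[0.85, 1.35, 3.9, 0, 0, 0, 0], [0.85, 1.35, 3.9, 0, 0, 0, 0], [0.85, 1.35, 3.9, 0, 0, 0, 0], [0.85, 1.35, 3.9, 0, 0, 0, 0], [0.85, 1.35, 3.9, 0, 0, 0, 0], [0.85, 1.35, 3.9, 0, 0, 0, 0], [0.85, 1.35, 3.9, 0, 0, 0, 0], [0.85, 0, 0, 4, 0, 0, 0], [0.85, 0, 0, 4, 0, 0, 0], [0.85, 0, 0, 0, 0, 0, 0], [0.85, 0, 0, 0, 0, 0, 0]]}}

```text
clock: 17.6
position: [549.8, 192.9, 78.3]
ee_rot: [0.051, 0.999, -0.0, 0.0]
contact_force: [1.1, -0.5, 0.4]
gripper_width: 72.7
```

Run:
```python
from h import *
go((548.9,192.9,20,84.1))
W=get_image("wrist");T=get_image("top");S=get_image("scene")
for n,d,p,z in(("top",T,[[494,-202.3,70],[643.6,-209.4,70]],70),("scene",S,[[494,-202.3,70],[643.6,-209.4,70]],70)):
    g=cv2.cvtColor(d["image"],cv2.COLOR_RGB2HSV)
    uv=proj(d,p);print(n,uv.round())
a=T["image"][150:290,400:490];b=S["image"][160:280,170:280]
cv2.imwrite("pics/m5.png",cv2.hconcat([cv2.resize(a,(360,560)),cv2.resize(b,(440,560))])[:,:,::-1])
cv2.imwrite("pics/w5.png",W["image"][:,:,::-1])
```

```text
t 17.6 pos [549.8 192.9  78.3] phi 84.1 tilt 0.05 w 72.7 F [ 1.1 -0.5  0.4] j [ 0.62  0.48 -0.3   0.   -0.79 -2.29]
 turn rz 0.0  shift cm (after turn) [ 0.09  -0.012  5.828]
top [[442. 257.]
 [446. 185.]]
scene [[240. 186.]
 [203. 236.]]
```

View pics/m5.png

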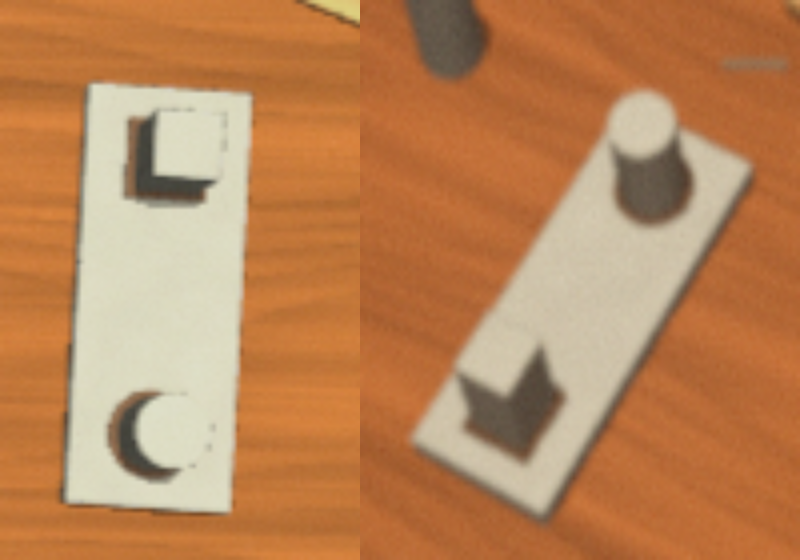

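View pics/w5.png

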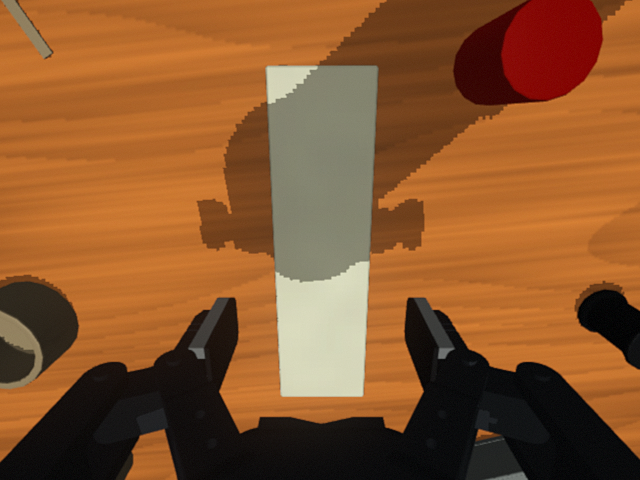

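The top and scene crops show both props upright inside their stains, with thin brown margins and within about 2 mm of target; the two views' errors are opposite. The wrist view shows the shelf centred between the jaws (267–378 at the far end, 281–364 at the near end). I'm descending and probing for table contact.

{"name": "servo_tool", "arguments": {"rows": [[0.85, 0.09, 0, 2, 0, 0, 0], [0.85, 0, 0, 2, 0, 0, 0], [0.85, 0, 0, 2, 0, 0, 0], [0.85, 0, 0, 0.2, 0, 0, 0], [0.85, 0, 0, 0, 0, 0, 0], [0.85, 0, 0, 0, 0, 0, 0]]}}

```text
clock: 18.35
position: [549.6, 193.6, 17.4]
ee_rot: [0.052, 0.999, 0.001, 0.001]
contact_force: [-0.5, 0.3, -0.0]
gripper_width: 72.5
```

{"name": "servo_tool", "arguments": {"rows": [[0.85, 0, 0, 0.1, 0, 0, 0], [0.85, 0, 0, 0.1, 0, 0, 0], [0.85, 0, 0, 0, 0, 0, 0]]}}

```text
clock: 18.65
position: [548.5, 193.1, 14.0]
ee_rot: [0.052, 0.999, 0.0, 0.0]
contact_force: [0.1, -0.4, -0.4]
gripper_width: 72.6
```

{"name": "servo_tool", "arguments": {"rows": [[0.85, 0, 0, 0.1, 0, 0, 0], [0.85, 0, 0, 0.1, 0, 0, 0], [0.85, 0, 0, 0, 0, 0, 0]]}}

```text
clock: 18.95
position: [548.2, 193.0, 11.4]
ee_rot: [0.052, 0.999, -0.0, -0.0]
contact_force: [0.4, -0.0, 0.2]
gripper_width: 72.8
```

Run:
```python
from h import *
go((548.9,192.9,12,84.1))
d=get_image("wrist");cv2.imwrite("pics/w6.png",d["image"][240:480,100:540,::-1])
```

```text
t 18.9 pos [548.2 193.   11.4] phi 84.06 tilt 0.02 w 72.8 F [ 0.4 -0.   0.2] j [ 0.62  0.57 -0.36 -0.   -0.64 -2.29]
 turn rz -0.04  shift cm (after turn) [-0.068  0.001 -0.062]
```

View pics/w6.png

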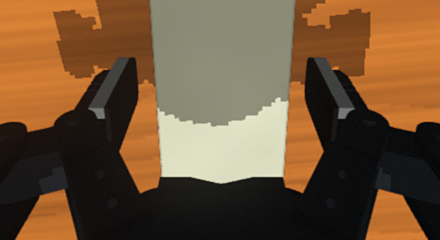

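{"name": "servo_tool", "arguments": {"rows": [[0.85, 0, 0, 0.1, 0, 0, 0], [0.85, 0, 0, 0, 0, 0, 0], [0.85, 0, 0, 0, 0, 0, 0]]}}

```text
clock: 19.3
position: [548.3, 193.0, 10.5]
ee_rot: [0.052, 0.999, -0.0, -0.0]
contact_force: [1.1, 0.0, 0.0]
gripper_width: 72.7
```

{"name": "servo_tool", "arguments": {"rows": [[0.85, 0, 0, 0.1, 0, 0, 0], [0.85, 0, 0, 0, 0, 0, 0], [0.85, 0, 0, 0, 0, 0, 0]]}}

```text
clock: 19.6
position: [548.3, 193.0, 9.6]
ee_rot: [0.052, 0.999, -0.0, -0.0]
contact_force: [0.7, -0.4, -0.4]
gripper_width: 72.3
```

{"name": "servo_tool", "arguments": {"rows": [[0.5, -0.06, 0, 0, 0, 0, 0], [0.5, 0, 0, 0, 0, 0, 0], [0.5, 0, 0, 0, 0, 0, 0], [0.5, 0, 0, 0, 0, 0, 0], [0.5, 0, 0, 0, 0, 0, 0]]}}

```text
clock: 20.1
position: [549.3, 193.2, 10.1]
ee_rot: [0.052, 0.999, 0.0, 0.0]
contact_force: [-1.0, 0.3, 5.0]
gripper_width: 56.3
```

{"name": "servo_tool", "arguments": {"rows": [[0.5, 0, 0, -0.5, 0, 0, 0], [0.5, 0, 0, -1.5, 0, 0, 0], [0.5, 0, 0, -2, 0, 0, 0], [0.5, 0, 0, 0, 0, 0, 0], [0.5, 0, 0, 0, 0, 0, 0]]}}

```text
clock: 20.6
position: [548.3, 192.6, 48.9]
ee_rot: [0.052, 0.999, -0.0, -0.001]
contact_force: [0.2, -0.5, -2.9]
gripper_width: 56.3
```

Run:
```python
from h import *
go((548.9,192.9,150,84.1),(568.8,-206,150,87.3))
d=get_image("wrist");cv2.imwrite("pics/w7.png",d["image"][:,:,::-1])
```

```text
t 20.6 pos [548.3 192.6  48.9] phi 84.02 tilt 0.07 w 56.3 F [ 0.2 -0.5 -2.9] j [ 0.62  0.52 -0.33 -0.   -0.73 -2.29]
 turn rz -0.08  shift cm (after turn) [ -0.058   0.032 -10.113]
 turn rz -3.2  shift cm (after turn) [ -3.867 -39.752  -0.   ]
```

View pics/w7.png

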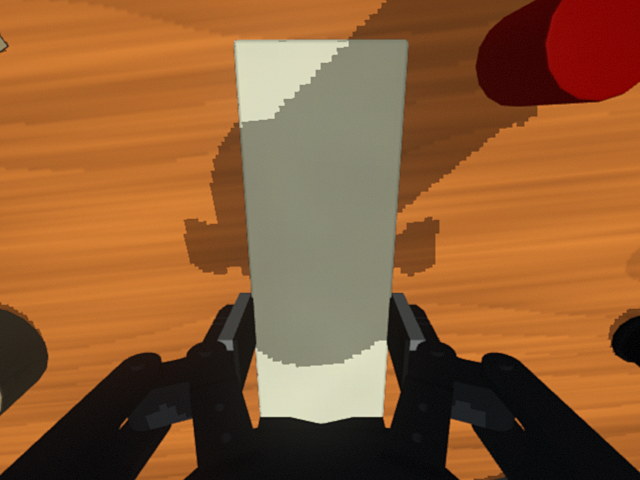

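The shelf is held level and centred in the jaws. Carrying it over the slab.

{"name": "servo_tool", "arguments": {"rows": [[0.5, 0, 0, -3, 0, 0, 0], [0.5, 0, 0, -4, 0, 0, 0], [0.5, 0, 0, -3, 0, 0, -3.2], [0.5, -0.35, -2, 0, 0, 0, 0], [0.5, -0.35, -3.7, 0, 0, 0, 0], [0.5, -0.35, -3.7, 0, 0, 0, 0], [0.5, -0.35, -3.7, 0, 0, 0, 0], [0.5, -0.35, -3.7, 0, 0, 0, 0], [0.5, -0.35, -3.7, 0, 0, 0, 0], [0.5, -0.35, -3.7, 0, 0, 0, 0], [0.5, -0.35, -3.7, 0, 0, 0, 0], [0.5, -0.35, -3.7, 0, 0, 0, 0]]}}

```text
clock: 21.85
position: [564.2, -125.6, 147.7]
ee_rot: [0.024, 1.0, 0.0, -0.002]
contact_force: [1.0, 0.1, -3.7]
gripper_width: 56.4
```

{"name": "servo_tool", "arguments": {"rows": [[0.5, -0.35, -3.7, 0, 0, 0, 0], [0.5, -0.35, -3, 0, 0, 0, 0], [0.5, 0, -1.5, 0, 0, 0, 0], [0.5, 0, 0, 0, 0, 0, 0], [0.5, 0, 0, 1.5, 0, 0, 0], [0.5, 0, 0, 1.5, 0, 0, 0], [0.5, 0, 0, 1.5, 0, 0, 0], [0.5, 0, 0, 0, 0, 0, 0], [0.5, 0, 0, 0, 0, 0, 0], [0.5, 0, 0, 0, 0, 0, 0]]}}

```text
clock: 22.85
position: [569.1, -206.0, 105.4]
ee_rot: [0.023, 1.0, -0.0, 0.001]
contact_force: [-0.4, -0.6, -2.6]
gripper_width: 55.5
```

Run:
```python
from h import *
go((568.8,-206,80,87.3))
d=get_image("wrist");cv2.imwrite("pics/w8.png",d["image"][:,:,::-1])
z=read_state()["position"][2]+2
print("slab corner px",proj(d,[[453.9-2.1,-245.6,15]]))
```

```text
t 22.9 pos [ 569.1 -206.   105.4] phi 87.32 tilt 0.08 w 55.5 F [-0.4 -0.6 -2.6] j [-0.08  0.48 -0.22  0.   -0.87 -1.54]
 turn rz 0.02  shift cm (after turn) [ 0.026 -0.     2.541]
slab corner px [[243.60191474  55.1720042 ]]
```

View pics/w8.png

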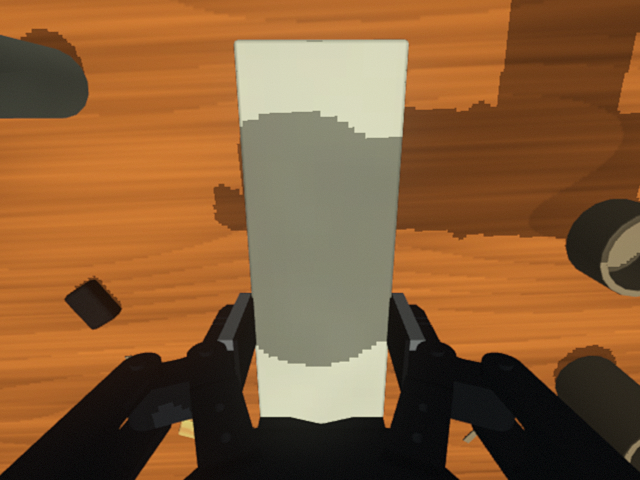

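The shelf hides the slab and props in the wrist view and lies parallel to it. Lowering slowly. I've used 14 pictures, so from here I'll rely on numeric checks.

{"name": "servo_tool", "arguments": {"rows": [[0.5, 0, 0, 1.0, 0, 0, 0], [0.5, 0, 0, 0.9, 0, 0, 0], [0.5, 0, 0, 0, 0, 0, 0], [0.5, 0, 0, 0.15, 0, 0, 0], [0.5, 0, 0, 0.15, 0, 0, 0], [0.5, 0, 0, 0.1, 0, 0, 0], [0.5, 0, 0, 0.1, 0, 0, 0], [0.5, 0, 0, 0, 0, 0, 0], [0.5, 0, 0, 0, 0, 0, 0]]}}

```text
clock: 23.8
position: [568.4, -206.5, 80.7]
ee_rot: [0.024, 1.0, -0.0, 0.0]
contact_force: [0.0, 0.3, -3.3]
gripper_width: 56.2
```

Run:
```python
from h import *
go((568.8,-206,80,87.3))
```

```text
t 23.8 pos [ 568.4 -206.5   80.7] phi 87.26 tilt 0.01 w 56.2 F [ 0.   0.3 -3.3] j [-0.08  0.51 -0.24  0.   -0.82 -1.54]
 turn rz -0.04  shift cm (after turn) [-0.033  0.047  0.068]
```

{"name": "servo_tool", "arguments": {"rows": [[0.5, -0.03, 0.04, 0.05, 0, 0, 0], [0.5, 0, 0, 0.05, 0, 0, 0], [0.5, 0, 0, 0, 0, 0, 0], [0.5, 0, 0, 0, 0, 0, 0]]}}

```text
clock: 24.2
position: [568.9, -206.1, 80.2]
ee_rot: [0.024, 1.0, -0.0, 0.0]
contact_force: [-1.7, 0.5, 2.0]
gripper_width: 56.2
```

{"name": "servo_tool", "arguments": {"rows": [[0.5, 0, 0, 0.05, 0, 0, 0], [0.5, 0, 0, 0, 0, 0, 0], [0.5, 0, 0, 0, 0, 0, 0]]}}

```text
clock: 24.5
position: [568.9, -206.1, 80.2]
ee_rot: [0.024, 1.0, -0.0, 0.0]
contact_force: [-2.7, 1.7, 4.8]
gripper_width: 55.9
```

{"name": "servo_tool", "arguments": {"rows": [[0.85, 0, 0, 0, 0, 0, 0], [0.85, 0, 0, 0, 0, 0, 0], [0.85, 0, 0, 0, 0, 0, 0], [0.85, 0, 0, -1, 0, 0, 0], [0.85, 0, 0, -3, 0, 0, 0], [0.85, 0, 0, -4, 0, 0, 0], [0.85, 0, 0, -3, 0, 0, 0], [0.85, -1, 4, 0, 0, 0, 0], [0.85, -1, 4, 0, 0, 0, 0], [0.85, -1, 4, 0, 0, 0, 0], [0.85, -1, 4, 0, 0, 0, 0], [0.85, 0, 4, 0, 0, 0, 0]]}}

```text
clock: 25.7
position: [619.4, -6.6, 189.9]
ee_rot: [0.024, 1.0, 0.0, 0.001]
contact_force: [1.0, -0.4, -0.4]
gripper_width: 72.8
```

{"name": "servo_tool", "arguments": {"rows": [[0.85, 0, 0, 0, 0, 0, 0], [0.85, 0, 0, 0, 0, 0, 0], [0.85, 0, 0, 0, 0, 0, 0]]}}

```text
clock: 26.0
position: [618.1, -8.9, 189.5]
ee_rot: [0.024, 1.0, -0.0, 0.0]
contact_force: [0.0, -0.6, -0.4]
gripper_width: 72.3
```

Run:
```python
from h import *
go((703,6,150,87.3))
T=get_image("top");S=get_image("scene");W=get_image("wrist")
# rim centres from rough pixels in first pictures, both views
print("tumb",ray(T,(345.7,156),70).round(1),ray(S,(278.2,295.8),70).round(1))
print("dish",ray(T,(347.8,217),34).round(1),ray(S,(301.8,255.1),34).round(1))
# shelf top
for n,d in(("top",T),("scene",S)):
    hsv=cv2.cvtColor(d["image"],cv2.COLOR_RGB2HSV)
    uv=tuple(map(float,proj(d,[568.8,-206,82])[0]));r=hsv[int(uv[1]),int(uv[0])].astype(int)
    m=((hsv[...,1]<75)&(hsv[...,2]>r[2]-40)).astype(np.uint8)
    print(n,r,rect(ray(d,blob(m,uv)[:,0],82)))
t=cv2.resize(T["image"][140:300,320:480],(400,400));s=cv2.resize(S["image"][170:320,170:320],(400,400))
cv2.imwrite("pics/m9.png",cv2.vconcat([cv2.hconcat([t,s]),cv2.copyMakeBorder(cv2.resize(W["image"],(266,200)),0,0,0,534,0)])[:,:,::-1])
```

```text
t 26.0 pos [618.1  -8.9 189.5] phi 87.23 tilt 0.02 w 72.3 F [ 0.  -0.6 -0.4] j [ 0.25  0.41 -0.09  0.   -1.07 -1.87]
 turn rz -0.07  shift cm (after turn) [-8.408  1.886  3.949]
tumb [[701.    1.2  70. ]] [[704.4   7.   70. ]]
dish [[576.9  -7.   34. ]] [[579.5  -1.9  34. ]]
top [ 30  31 216] (array([ 563.5, -207.6]), array([219.4,  56.7]), -2.6)
scene [ 21  43 208] (array([ 568.3, -205.7]), array([208.5,  56.5]), -2.7)
```

View pics/m9.png

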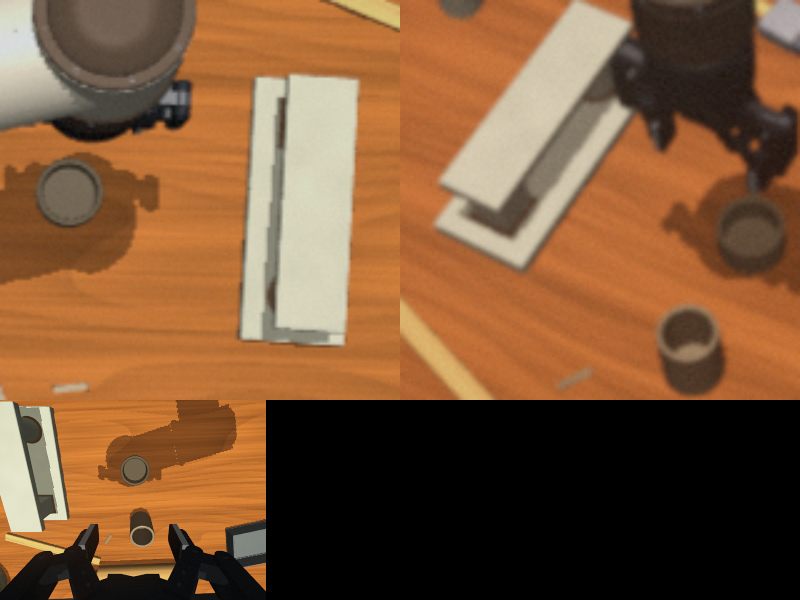

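The shelf lies level across both props. In the scene view it measures (568.3,-205.7), -2.7°, 208.5×56.5 mm at z=82, which matches. The tumbler is at (690,335) in the scene crop, standing mouth up. Now I'm refining the tumbler with the wrist camera, numerically.

Run:
```python
from h import *
W=get_image("wrist")
print(ray(W,(344,331),70).round(1), ray(W,(325,168),34).round(1))
h=cv2.cvtColor(W["image"],cv2.COLOR_RGB2HSV)
for y in range(300,356,6): print(y,[int(v) for v in h[y,310:380:4,1]])
```

```text
[[702.8   4.   70. ]] [[574.7  -5.4  34. ]]
300 [192, 119, 121, 111, 118, 113, 109, 111, 113, 119, 121, 113, 103, 98, 160, 192, 193, 193]
306 [192, 112, 119, 121, 89, 77, 85, 91, 93, 90, 86, 80, 83, 110, 92, 193, 189, 192]
312 [191, 108, 102, 85, 103, 115, 109, 109, 115, 113, 113, 114, 104, 86, 92, 188, 193, 189]
318 [192, 89, 89, 121, 109, 113, 111, 112, 107, 109, 113, 102, 107, 114, 89, 91, 193, 191]
324 [194, 88, 95, 117, 109, 106, 107, 116, 102, 107, 109, 110, 105, 113, 95, 85, 193, 191]
330 [194, 88, 100, 123, 107, 117, 120, 108, 112, 103, 102, 106, 114, 105, 97, 87, 196, 193]
336 [189, 125, 88, 111, 113, 106, 114, 107, 113, 109, 103, 106, 100, 102, 85, 166, 193, 190]
342 [191, 190, 100, 86, 119, 117, 107, 111, 109, 109, 99, 110, 108, 82, 147, 191, 186, 189]
348 [191, 191, 191, 194, 85, 78, 84, 93, 97, 92, 82, 79, 123, 191, 192, 192, 190, 189]
354 [189, 192, 193, 191, 191, 191, 193, 194, 193, 196, 194, 192, 190, 192, 188, 190, 190, 194]
```

{"name": "servo_tool", "arguments": {"rows": [[0.85, -2.77, 0.56, 0, 0, 0, 0], [0.85, -2.77, 0.56, 0, 0, 0, 0], [0.85, -2.77, 0.56, 0, 0, 0, 0], [0.85, 0, 0, 3.5, 0, 0, 0], [0.85, 0, 0, 3.5, 0, 0, 0], [0.85, 0, 0, 0, 0, 0, 0], [0.85, 0, 0, 0, 0, 0, 0], [0.85, 0, 0, 0, 0, 0, 0]]}}

```text
clock: 27.0
position: [703.5, 4.3, 121.8]
ee_rot: [0.024, 1.0, 0.0, 0.002]
contact_force: [0.4, 0.2, 0.6]
gripper_width: 72.9
```

Run:
```python
from h import *
go((702,4,38,87.3))
W=get_image("wrist");h=cv2.cvtColor(W["image"],cv2.COLOR_RGB2HSV)
m=((h[...,1]<150)&(h[...,2]>60)).astype(np.uint8)
uv=proj(W,[702,4,70])[0];print(uv)
# jaw gap at row, rim extents
y,x=int(uv[1]),int(uv[0])
for yy in (y-10,y,y+10): print(yy,[int(v) for v in h[yy,x-60:x+60:5,1]])
print('col',y-70,[int(v) for v in h[y-70:y+70:5,x,1]])
```

```text
t 27.0 pos [703.5   4.3 121.8] phi 87.27 tilt 0.25 w 72.9 F [0.4 0.2 0.6] j [ 0.24  0.61  0.07  0.   -1.03 -1.85]
 turn rz -0.03  shift cm (after turn) [ 0.145 -0.039  8.379]
[322.69493134 268.19130433]
258 [185, 187, 185, 129, 94, 107, 116, 100, 106, 98, 102, 112, 103, 112, 107, 99, 101, 106, 109, 91, 108, 190, 189, 193]
268 [189, 188, 190, 134, 92, 115, 107, 104, 110, 98, 110, 107, 102, 104, 106, 104, 105, 100, 112, 94, 91, 191, 191, 186]
278 [190, 189, 186, 190, 91, 99, 112, 114, 107, 114, 99, 111, 114, 100, 104, 110, 112, 123, 105, 83, 194, 189, 190, 194]
col 198 [88, 99, 104, 102, 92, 102, 84, 88, 89, 75, 93, 92, 103, 100, 102, 107, 114, 110, 116, 107, 74, 102, 188, 187, 189, 189, 193, 187]
```

{"name": "servo_tool", "arguments": {"rows": [[0.85, 0.1, 0, 2.5, 0, 0, 0], [0.85, 0, 0, 2.5, 0, 0, 0], [0.85, 0, 0, 2, 0, 0, 0], [0.85, 0, 0, 1.3, 0, 0, 0], [0.85, 0, 0, 0, 0, 0, 0], [0.85, 0, 0, 0, 0, 0, 0], [0.4, 0, 0, 0, 0, 0, 0], [0.4, 0, 0, 0, 0, 0, 0], [0.4, 0, 0, 0, 0, 0, 0], [0.4, 0, 0, 0, 0, 0, 0], [0.4, 0, 0, 0, 0, 0, 0], [0.4, 0, 0, 0, 0, 0, 0]]}}

```text
clock: 28.25
position: [702.2, 4.9, 38.0]
ee_rot: [0.024, 1.0, 0.0, 0.002]
contact_force: [-0.4, 1.3, 5.8]
gripper_width: 48.0
```

Run:
```python
from h import *
go((702,4,190,87.3),(494,-202.3,190,87.3))
```

```text
t 28.2 pos [702.2   4.9  38. ] phi 87.29 tilt 0.19 w 48.0 F [-0.4  1.3  5.8] j [ 0.24  0.69 -0.01  0.   -0.87 -1.86]
 turn rz -0.01  shift cm (after turn) [  0.021  -0.088 -15.199]
 turn rz 0.0  shift cm (after turn) [ 19.805 -21.587  -0.   ]
```

{"name": "servo_tool", "arguments": {"rows": [[0.4, 0, 0, -1.5, 0, 0, 0], [0.4, 0, 0, -3, 0, 0, 0], [0.4, 0, 0, -4, 0, 0, 0], [0.4, 0, 0, -4, 0, 0, 0], [0.4, 0, 0, -2.7, 0, 0, 0], [0.4, 2.0, -2.2, 0, 0, 0, 0], [0.4, 2.57, -2.8, 0, 0, 0, 0], [0.4, 2.57, -2.8, 0, 0, 0, 0], [0.4, 2.57, -2.8, 0, 0, 0, 0], [0.4, 2.57, -2.8, 0, 0, 0, 0], [0.4, 2.57, -2.8, 0, 0, 0, 0], [0.4, 2.57, -2.8, 0, 0, 0, 0]]}}

```text
clock: 29.45
position: [516.1, -177.6, 188.4]
ee_rot: [0.024, 1.0, 0.0, -0.0]
contact_force: [0.5, -1.4, -1.1]
gripper_width: 48.1
```

{"name": "servo_tool", "arguments": {"rows": [[0.4, 2.0, -2.2, 0, 0, 0, 0], [0.4, 0.4, -0.4, 0, 0, 0, 0], [0.4, 0, 0, 2, 0, 0, 0], [0.4, 0, 0, 2, 0, 0, 0], [0.4, 0, 0, 1.5, 0, 0, 0], [0.4, 0, 0, 0, 0, 0, 0], [0.4, 0, 0, 0, 0, 0, 0], [0.4, 0, 0, 0, 0, 0, 0]]}}

```text
clock: 30.25
position: [493.6, -201.6, 134.2]
ee_rot: [0.024, 1.0, -0.0, 0.001]
contact_force: [0.2, 0.2, -1.2]
gripper_width: 48.0
```

Run:
```python
from h import *
go((494,-202.3,120,87.3))
```

```text
t 30.2 pos [ 493.6 -201.6  134.2] phi 87.3 tilt 0.11 w 48.0 F [ 0.2  0.2 -1.2] j [-0.08  0.34 -0.37  0.   -0.86 -1.54]
 turn rz -0.0  shift cm (after turn) [-0.04  -0.073  1.421]
```

{"name": "servo_tool", "arguments": {"rows": [[0.4, -0.04, -0.07, 0.5, 0, 0, 0], [0.4, 0, 0, 0.4, 0, 0, 0], [0.4, 0, 0, 0.1, 0, 0, 0], [0.4, 0, 0, 0.1, 0, 0, 0], [0.4, 0, 0, 0, 0, 0, 0], [0.4, 0, 0, 0, 0, 0, 0], [0.4, 0, 0, 0, 0, 0, 0]]}}

```text
clock: 30.95
position: [493.2, -202.4, 122.2]
ee_rot: [0.024, 1.0, -0.0, 0.0]
contact_force: [0.2, 0.6, -0.9]
gripper_width: 47.7
```

{"name": "servo_tool", "arguments": {"rows": [[0.4, 0, 0, 0.1, 0, 0, 0], [0.4, 0, 0, 0.1, 0, 0, 0], [0.4, 0, 0, 0, 0, 0, 0], [0.4, 0, 0, 0, 0, 0, 0]]}}

```text
clock: 31.35
position: [493.1, -202.3, 120.0]
ee_rot: [0.024, 1.0, 0.0, -0.0]
contact_force: [0.6, 0.2, -0.9]
gripper_width: 47.9
```

{"name": "servo_tool", "arguments": {"rows": [[0.4, -0.06, 0, 0.04, 0, 0, 0], [0.4, 0, 0, 0.04, 0, 0, 0], [0.4, 0, 0, 0, 0, 0, 0], [0.4, 0, 0, 0, 0, 0, 0]]}}

```text
clock: 31.75
position: [493.3, -202.4, 120.0]
ee_rot: [0.024, 1.0, -0.0, -0.0]
contact_force: [-3.9, 1.1, 5.9]
gripper_width: 48.0
```

{"name": "servo_tool", "arguments": {"rows": [[0.4, 0, 0, 0.05, 0, 0, 0], [0.4, 0, 0, 0, 0, 0, 0], [0.4, 0, 0, 0, 0, 0, 0]]}}

```text
clock: 32.05
position: [493.3, -202.4, 120.0]
ee_rot: [0.024, 1.0, -0.0, -0.0]
contact_force: [-4.7, 1.8, 8.5]
gripper_width: 48.0
```

{"name": "servo_tool", "arguments": {"rows": [[0.4, 0, 0, -0.08, 0, 0, 0], [0.4, 0, 0, 0, 0, 0, 0], [0.8, 0, 0, 0, 0, 0, 0], [0.8, 0, 0, 0, 0, 0, 0], [0.8, 0, 0, 0, 0, 0, 0], [0.8, 0, 0, 0, 0, 0, 0], [0.8, 0, 0, -1, 0, 0, 0], [0.8, 0, 0, -3, 0, 0, 0], [0.8, 0, 0, -4, 0, 0, 0], [0.9, 0, 0, -1, 0, 0, 0], [0.9, 0, 0, 0, 0, 0, 0], [0.9, -1.25, 3.36, 0, 0, 0, 0]]}}

```text
clock: 33.25
position: [506.3, -170.8, 209.2]
ee_rot: [0.026, 1.0, 0.0, -0.001]
contact_force: [0.2, 0.3, 0.2]
gripper_width: 76.4
```

{"name": "servo_tool", "arguments": {"rows": [[0.9, -1.25, 3.36, 0, 0, 0, 0], [0.9, -1.25, 3.36, 0, 0, 0, 0], [0.9, -1.25, 3.36, 0, 0, 0, 0], [0.9, -1.25, 3.36, 0, 0, 0, 0], [0.9, -1.25, 3.36, 0, 0, 0, 0], [0.9, 0, 0, 4, 0, 0, 0], [0.9, 0, 0, 4, 0, 0, 0], [0.9, 0, 0, 2, 0, 0, 0], [0.9, 0, 0, 0, 0, 0, 0], [0.9, 0, 0, 0, 0, 0, 0], [0.9, 0, 0, 0, 0, 0, 0]]}}

```text
clock: 34.35
position: [579.2, -4.5, 110.9]
ee_rot: [0.024, 1.0, 0.0, 0.001]
contact_force: [-0.1, -0.8, 0.2]
gripper_width: 76.9
```

Run:
```python
from h import *
go((577.7,-4.8,12,87.3))
W=get_image("wrist");h=cv2.cvtColor(W["image"],cv2.COLOR_RGB2HSV)
uv=proj(W,[577.7,-4.8,34])[0];print(uv)
y,x=map(int,uv)
for yy in (y-10,y,y+10): print(yy,x-80,[int(v) for v in h[yy,x-80:x+80:5,1]])
print('col',y-80,[int(v) for v in h[y-80:y+80:5,x,1]])
```

```text
t 34.4 pos [579.2  -4.5 110.9] phi 87.27 tilt 0.14 w 76.9 F [-0.1 -0.8  0.2] j [ 0.27  0.43 -0.28  0.   -0.86 -1.89]
 turn rz -0.03  shift cm (after turn) [ 0.144 -0.035  9.888]
[322.5182069  252.17740378]
312 172 [192, 192, 190, 189, 188, 175, 102, 40, 39, 143, 200, 179, 192, 191, 186, 186, 191, 191, 190, 191, 190, 189, 192, 188, 189, 188, 186, 191, 189, 191, 189, 190]
322 172 [188, 189, 192, 120, 144, 47, 34, 30, 168, 172, 181, 179, 192, 191, 192, 192, 190, 190, 191, 190, 189, 190, 189, 189, 191, 193, 190, 189, 190, 189, 192, 190]
332 172 [189, 191, 81, 75, 30, 35, 31, 163, 168, 161, 189, 170, 185, 192, 190, 191, 189, 193, 191, 192, 189, 189, 191, 194, 190, 188, 193, 190, 192, 190, 190, 188]
col 242 [192, 191, 189, 191, 191, 188, 191, 190, 191, 193, 189, 191, 191, 195, 191, 187, 190, 192, 189, 190, 187, 189, 192, 197, 192, 192, 193, 193, 190, 189, 194, 193]
```

Run:
```python
from h import *
W=get_image("wrist");h=cv2.cvtColor(W["image"],cv2.COLOR_RGB2HSV)
x,y=map(int,proj(W,[577.7,-4.8,34])[0])
for yy in (y-10,y,y+10):
    r=np.where(h[yy,x-80:x+80,1]<150)[0]+x-80;print(yy,r.min(),r.max())
r=np.where(h[y-80:y+80,x,1]<150)[0]+y-80;print('col',r.min(),r.max())
print([int(v) for v in h[y-60:y+60:4,x,2]],y-60)
print(proj(W,[[577.7+29,-4.8,34],[577.7-29,-4.8,34]]))
```

```text
241 277 364
251 276 365
261 278 363
col 196 291
[134, 117, 62, 59, 92, 110, 107, 108, 108, 108, 110, 108, 108, 108, 107, 191, 190, 189, 108, 112, 65, 67, 65, 64, 204, 183, 203, 199, 206, 225] 191
[[324.46540716 293.10918541]
 [320.21944629 207.17773071]]
```

{"name": "servo_tool", "arguments": {"rows": [[0.9, 0.12, -0.07, 2.5, 0, 0, 0], [0.9, 0, 0, 2.5, 0, 0, 0], [0.9, 0, 0, 2.5, 0, 0, 0], [0.9, 0, 0, 1.5, 0, 0, 0], [0.9, 0, 0, 0.8, 0, 0, 0], [0.9, 0, 0, 0, 0, 0, 0], [0.9, 0, 0, 0, 0, 0, 0], [0.5, 0, 0, 0, 0, 0, 0], [0.5, 0, 0, 0, 0, 0, 0], [0.5, 0, 0, 0, 0, 0, 0], [0.5, 0, 0, 0, 0, 0, 0], [0.5, 0, 0, 0, 0, 0, 0]]}}

```text
clock: 35.65
position: [578.2, -5.0, 13.3]
ee_rot: [0.024, 1.0, 0.0, 0.002]
contact_force: [-0.5, -0.0, 6.7]
gripper_width: 55.9
```

Run:
```python
from h import *
go((577.7,-4.8,180,87.3),(643.6,-209.4,180,87.3))
```

```text
t 35.6 pos [578.2  -5.   13.3] phi 87.3 tilt 0.18 w 55.9 F [-0.5 -0.   6.7] j [ 0.27  0.56 -0.36  0.   -0.64 -1.89]
 turn rz -0.0  shift cm (after turn) [ 5.1000e-02  1.6000e-02 -1.6673e+01]
 turn rz 0.0  shift cm (after turn) [ -7.546 -20.127  -0.   ]
```

{"name": "servo_tool", "arguments": {"rows": [[0.5, 0, 0, -1, 0, 0, 0], [0.5, 0, 0, -3, 0, 0, 0], [0.5, 0, 0, -4, 0, 0, 0], [0.5, 0, 0, -4, 0, 0, 0], [0.5, 0, 0, -2, 0, 0, 0], [0.5, -1.0, -2.6, 0, 0, 0, 0], [0.5, -1.2, -3.2, 0, 0, 0, 0], [0.5, -1.2, -3.2, 0, 0, 0, 0], [0.5, -1.2, -3.2, 0, 0, 0, 0], [0.5, -1.2, -3.2, 0, 0, 0, 0], [0.5, -1.2, -3.2, 0, 0, 0, 0], [0.5, -0.5, -1.5, 0, 0, 0, 0]]}}

```text
clock: 36.85
position: [642.3, -212.1, 151.4]
ee_rot: [0.025, 1.0, -0.0, -0.0]
contact_force: [-0.2, -0.6, -1.5]
gripper_width: 56.1
```

{"name": "servo_tool", "arguments": {"rows": [[0.5, 0, 0, 2, 0, 0, 0], [0.5, 0, 0, 2, 0, 0, 0], [0.5, 0, 0, 0.5, 0, 0, 0], [0.5, 0, 0, 0, 0, 0, 0], [0.5, 0, 0, 0, 0, 0, 0], [0.5, 0, 0, 0, 0, 0, 0]]}}

```text
clock: 37.45
position: [643.1, -209.4, 108.1]
ee_rot: [0.024, 1.0, -0.0, 0.001]
contact_force: [-0.2, -0.7, -0.7]
gripper_width: 56.1
```

Run:
```python
from h import *
go((643.6,-209.4,95.3,87.3))
```

```text
t 37.5 pos [ 643.1 -209.4  108.1] phi 87.3 tilt 0.14 w 56.1 F [-0.2 -0.7 -0.7] j [-0.08  0.58 -0.02  0.   -0.97 -1.54]
 turn rz -0.0  shift cm (after turn) [-0.05   0.002  1.283]
```

{"name": "servo_tool", "arguments": {"rows": [[0.5, -0.05, 0, 0.5, 0, 0, 0], [0.5, 0, 0, 0.4, 0, 0, 0], [0.5, 0, 0, 0.1, 0, 0, 0], [0.5, 0, 0, 0, 0, 0, 0], [0.5, 0, 0, 0, 0, 0, 0], [0.5, 0, 0, 0.1, 0, 0, 0], [0.5, 0, 0, 0, 0, 0, 0], [0.5, 0, 0, 0, 0, 0, 0]]}}

```text
clock: 38.25
position: [642.8, -209.6, 95.6]
ee_rot: [0.024, 1.0, -0.0, 0.0]
contact_force: [-0.2, -0.3, -0.4]
gripper_width: 55.7
```

{"name": "servo_tool", "arguments": {"rows": [[0.5, 0, 0, 0.07, 0, 0, 0], [0.5, 0, 0, 0, 0, 0, 0], [0.5, 0, 0, 0, 0, 0, 0]]}}

```text
clock: 38.55
position: [642.9, -209.6, 95.4]
ee_rot: [0.024, 1.0, -0.0, 0.0]
contact_force: [0.1, 0.6, 0.8]
gripper_width: 55.7
```

{"name": "servo_tool", "arguments": {"rows": [[0.5, 0, 0, 0.05, 0, 0, 0], [0.5, 0, 0, 0, 0, 0, 0], [0.5, 0, 0, 0, 0, 0, 0]]}}

```text
clock: 38.85
position: [642.9, -209.7, 95.3]
ee_rot: [0.024, 1.0, -0.0, 0.0]
contact_force: [-1.7, 1.0, 5.8]
gripper_width: 55.9
```

{"name": "servo_tool", "arguments": {"rows": [[0.5, 0, 0, -0.05, 0, 0, 0], [0.5, 0, 0, 0, 0, 0, 0], [0.85, 0, 0, 0, 0, 0, 0], [0.85, 0, 0, 0, 0, 0, 0], [0.85, 0, 0, 0, 0, 0, 0], [0.85, 0, 0, 0, 0, 0, 0], [0.85, 0, 0, -1, 0, 0, 0], [0.85, 0, 0, -3, 0, 0, 0], [0.85, 0, 0, -4, 0, 0, 0], [0.85, 0, 0, -4, 0, 0, 0], [0.85, 1, 4, 0, 0, 0, 0], [0.85, 1, 4, 0, 0, 0, 0]]}}

```text
clock: 40.05
position: [627.3, -128.8, 217.5]
ee_rot: [0.025, 1.0, 0.0, 0.002]
contact_force: [-0.6, 1.4, -0.1]
gripper_width: 72.5
```

{"name": "servo_tool", "arguments": {"rows": [[0.85, 1, 4, 0, 0, 0, 0], [0.85, 1, 4, 0, 0, 0, 0], [0.85, 1, 4, 0, 0, 0, 0], [0.85, 1, 4, 0, 0, 0, 0], [0.85, 1, 4, 0, 0, 0, 0], [0.85, 1, 4, 0, 0, 0, 0], [0.85, 0, 4, 0, 0, 0, 0], [0.85, 0, 4, 0, 0, 0, 0], [0.85, 0, 0, 0, 0, 0, 0], [0.85, 0, 0, 0, 0, 0, 0]]}}

```text
clock: 41.05
position: [581.9, 194.6, 215.4]
ee_rot: [0.023, 1.0, 0.0, 0.0]
contact_force: [0.8, 0.7, -0.4]
gripper_width: 72.6
```

Run:
```python
from h import *
go()
T=get_image("top");S=get_image("scene")
for n,d in(("top",T),("scene",S)):
    print(n,"tumbler rim",proj(d,[494,-202.3,152]).round(1),"dish rim",proj(d,[643.6,-209.4,116]).round(1),"shelf corners",proj(d,[[568.8+a*104.9+b*1.4,-206-a*4.9+b*29,82] for a,b in((-1,-1),(-1,1),(1,1),(1,-1))]).round(1).tolist())
t=cv2.resize(T["image"][150:290,400:500],(400,560));s=cv2.resize(S["image"][140:280,170:270],(400,560))
cv2.imwrite("pics/m10.png",cv2.hconcat([t,s])[:,:,::-1])
```

```text
t 41.0 pos [581.9 194.6 215.4] phi 87.36 tilt 0.02 w 72.6 F [ 0.8  0.7 -0.4] j [ 0.59  0.38 -0.06  0.   -1.12 -2.2 ]
top tumbler rim [[451.1 255.8]] dish rim [[451.2 181.8]] shelf corners [[457.1, 272.8], [428.6, 270.8], [434.4, 169.1], [462.5, 171.1]]
scene tumbler rim [[234.8 164.2]] dish rim [[199.6 224.3]] shelf corners [[235.1, 169.1], [256.5, 178.4], [205.9, 248.6], [183.6, 237.8]]
```

View pics/m10.png

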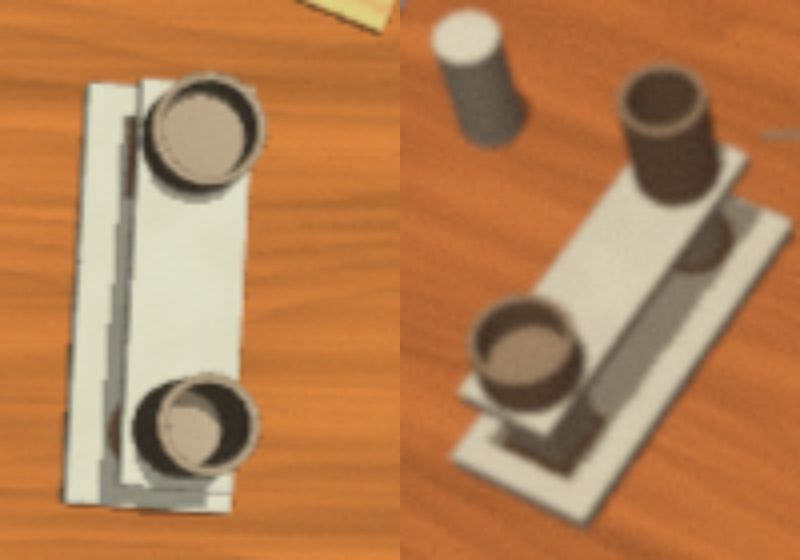

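The final view shows the tier level and both pots upright. The rims are within about 1 px (2 mm) of prediction in the top view. In the scene view the tumbler is within 1.3 px and the dish within about 2 px.

```bash
python3 -c "
from bench import *
print(job_done())"
```

```text
the job is handed in; nothing more can be done
None
```

I built the tier in the order asked and handed it in at about 41 s of robot time. The short round and square props are on their stains, the shelf lies level across both, and the tumbler and dish stand upright on it. Each pot was lowered until the wrist force showed it resting, and only then released. The tall prop, which the last scene picture shows still standing, was left alone, as were the red and pink look-alikes.

- **Shelf:** before loading, the scene view measured its centre at (568.3, -205.7) and its yaw at -2.7°, against the slab's (568.8, -206) and -2.7°. The top view of the same moment gave 219 mm length and a centre about 5 mm off. I put that down to the shelf blending with the white slab and trusted the scene view.
- **Pots:** in the last pictures the tumbler rim was about 1 px (2 mm) from target in both views. The dish was about 1 px off in the top view and 2 px (up to about 4 mm) in the scene view.
- **Props:** the top and scene views put them about 2 to 3 mm off in opposite directions. I took that as camera calibration error.
- **Not checked:** I did not look again after handing in.

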